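Wedge the rocking dough slab level

TASK

The marble dough slab on the bench rocks: its front edge hangs low. Pick up the loose wooden wedge, set it flat on the bench, thin end first and square to the slab's front edge at about the middle of that edge, and slide it under until the slab has come up level and the wedge jams tight, as firm as a steady push of about 15 N makes it but not forced harder; then let go and leave it there. Do not lift, press or shove the slab with the gripper, and leave the jar, the basket and the scraper where they are.

Things in the scene. Friction and masses are not known exactly. Their poses are not given: they have to be found in the camera images.
- wedge: Loose plain wooden wedge, 140 long x 40 wide mm, about 90 g. It lies flat; its top slopes evenly from 32 mm high at the butt to 3 mm at the tip. Origin at the middle of its flat underside; its x axis points to the tip (70 mm from the origin), the butt is at x = -70 mm; z is up. It can be gripped across its 40 mm width near the butt.
- wedge_tip (a point): Middle of the wedge's thin tip, at its underside.
- cradle: Low fixed steel cradle under the marble slab. Origin on the bench straight below the middle of the slab's front (robot-side) edge; x points under the slab, square to that edge, y along the edge to the left, z up. Slab: 240 mm deep (x 0 to 240), 320 wide (y -160 to 160), 30 thick, rocking on an axis at x = 130 mm, top at most 53 mm above the bench. Nothing lies under it from x = 0 to 115 mm.
- edge_mid (a point): The cradle's origin: bench point below the middle of the slab's front edge. The free height from here up to the edge is not measured and differs every time: 8 to 18 mm with the edge down, about 3.4 mm more when level; so the wedge jams with about 40 to 95 mm of its length under the edge.
- slab (a joint): Rocking angle of the slab, rad: 0 = level, on its hard stop; -0.026 = front edge fully down. 3 to 6 N rest on the front edge while it lifts; once level, the wedge's resistance climbs. About 1.2 N of level push (a little less or more with friction) gives 1 N of jamming force at the edge; 10 to 18 N of it is right. Pressing down on the wedge only adds drag on the bench. A jammed wedge holds itself.
- flour_jar: Bystander: white lidded ceramic jar, 64 mm across, 110 mm high, origin at the centre of its underside.
- banneton: Bystander: round wooden proving basket, 170 mm across, 75 mm high, origin at the centre of its underside.
- scraper: Bystander: flat steel bench scraper, 90 x 120 mm, with a wooden handle along its 120 mm edge, 20 mm high, origin at the middle of its underside.
There are look-alikes about, which are no part of the job. Of the things that look like the wedge, the middle-sized one is meant.

How it is judged:
By the outcome, as a careful person would: the job done as asked, in the order asked, and still so for the second after the job is handed in, with the robot touching nothing.
It also fails if it takes over 61 s, if anything falls off the work surface, if the arm or the gripper's body presses on something with over 40 N, if the wrist force passes 120 N, or if a joint passes its speed limit or range.

ROBOT

A 7-joint arm with a two-finger parallel gripper is mounted at the origin on the work surface. World frame = base frame: x ahead of the robot, y to its left, z up, the work surface at z = 0. Lengths are in m, angles in rad, forces in N, time in s.
With the tool pointing down it reaches from about 0.4 to 0.85 m from the base axis. Payload 10.4 kg.
Tool frame: the origin (TCP) lies between the finger pads; the fingertips stand 14 mm ahead of it and the grasp point (between the pads) lies 5 mm behind it (nose_length is the distance from the TCP to the fingertips, in m); z points along the fingers, y is the direction in which the jaws open and shut (so a half turn about z gives the same grasp; the last joint's range is limited). The gripper opens to 85 mm and grips with 20 to 120 N. Pads are 22 mm wide; open, the fingers measure 114 mm over their backs; the gripper's body (76 mm by 85 mm) begins 54 mm behind the grasp point. The pads swing forward as they close: fully open they stand 13 mm farther back than shut.
Start: joints at [1.291, 0.332, -0.065, 1.46, 0.022, 1.35, -0.088], TCP at [0.159, -0.605, 0.245] pointing down, gripper open.
Joint ranges: [-2.6, 2.6], [-0.5, 2.12], [-1.47, 1.34], [0.16, 2.42], [-1.27, 4.41], [0.06, 2.06], [-2.6, 2.6]. Speed limits (rad/s): [2.22, 2.22, 2.79, 2.79, 3.14, 3.14, 3.14].

INTERFACE

Orientations are given as [roll, pitch, yaw] about the fixed x, y, z axes, in that order (R = Rz(yaw) Ry(pitch) Rx(roll)).
In Python, from plant import * gives the robot as it stands.
- The arm moves only by the tool jog_arm, never from a script. Its argument "series" is one flat list of numbers, 7 for each row, row after row: the turn, a rotation vector about the tool's x, y, z in degrees, then the shift along the tool's x, y, z in cm, then the closure, from -1 (fully open) to 1 (shut), so that 0 is half open. In form: [ax, ay, az, dx, dy, dz, jaw, ax, ay, az, dx, dy, dz, jaw, ...]. A call has 1 to 20 rows; each row is the pose to reach, as a shift and turn from the pose commanded when the call began, along the tool's axes at that moment; what a row does not reach only later rows make up. A row lasts 1/12 s, in which the tool goes at most 41.7 mm and 7.16 degrees, less where a joint would pass 70% of its speed; a pose out of reach is approached as far as the arm can. A call with a gripper value outside its range is refused whole. The fingers move at their own pace and stop on an object; "force" is the grip in N (left out, the last holds). Time passes only in rows, so rows that repeat a pose let the fingers close. It gives the time, the measured TCP pose, the force and the opening at its end, in the units of the state.
- state(): the state, without advancing time (a new reading comes with each control period).
- capture(name): name is "scene" or "top" or "wrist"; returns (picture, depth): 420x560x3 uint8, blue, green, red; 420x560 float32, m along the optical axis (not along the pixel's ray), 0 where there is no reading.
- camera_model(name): a dict with "intrinsics" (3x3 intrinsics, pixels), "R" (3x3) and "t" (3): a world point X has camera coordinates R X + t. Camera axes: x right, y down, z forward; pixel columns grow to the right and rows downward; lengths in m; the calibration is good to about 2 mm. A picture is of the moment at which its call begins: read the wrist's pose just before it. camera_model takes no time and is no camera call; for the wrist camera it gives the pose at the moment of the call.
- finish_job(): hands the job in, once; it reports no verdict.
The state is a dict: "t": time; "qpos": joint angles; "qd": joint speeds; "effort": joint torques, N m; "eef_pos": TCP position; "ee_rot": TCP orientation; "force": force on the tool from outside, world axes, zero at the start; "wrist_torque": the same for the moment, N m; "width": finger opening in m.
Only numpy, scipy, OpenCV 4.12 (cv2) and the standard library are available. Lean on these libraries where they do the work, as an engineer would, in place of code of your own. Each camera call takes 0.05 s, during which the arm holds its last target. There are 200 camera calls.

## Working session

There is one attempt and no reset: what is moved stays moved. The work goes in short steps, Python scripts to look and compute and a tool call to move; the robot and the scene stay as the last step left them, time stands still between calls to the robot, and variables do not carry over. Pictures are saved under pics/ and viewed, about 8 in all and at most 12, crops included, and the job is handed in when it is done.

Besides the shell and the picture viewer there is one more tool, called as name(argument=value, ...), one argument or row to a line, values as JSON. jog_arm: Moves the arm, as the interface text tells. Its arguments: {"type":"object","properties":{"series":{"type":"array"},"force":{"type":"number"}},"required":["series"]}

```bash
mkdir -p pics
cat > h.py <<'E'
from plant import *
import numpy as np, cv2
def world(name,depth,cm=None):
    c=cm or camera_model(name);K=np.array(c["intrinsics"]);R=np.array(c["R"]);t=np.array(c["t"])
    v,u=np.mgrid[0:depth.shape[0],0:depth.shape[1]]
    P=np.stack([(u-K[0,2])/K[0,0]*depth,(v-K[1,2])/K[1,1]*depth,depth],-1)
    return (P-t)@R
def snap(name,out):
    cm=camera_model(name);im,d=capture(name);cv2.imwrite(f"pics/{out}.png",im);W=world(name,d,cm);np.savez(f"pics/{out}.npz",W=W,d=d,im=im);return im,d,W
E
python3 - <<'E'
from h import *
s=state();print(s)
for n in("top","scene"):
    im,d,W=snap(n,n+"1");c=camera_model(n);print(n,-np.array(c["R"]).T@np.array(c["t"]),c["intrinsics"])
E
```

```text
{'t': 0.0, 'qpos': array([ 1.29141204,  0.33286639, -0.06470388,  1.46094764,  0.02159393,
        1.3499075 , -0.08852915]), 'qd': array([ 0.00024817,  0.00067834,  0.00122015, -0.00113707,  0.0019063 ,
        0.00090352, -0.00163035]), 'effort': array([ 4.82711730e-04, -6.25452805e+01,  4.92941123e-02, -3.91599476e+01,
        1.61906413e-02,  1.00878283e-02,  2.61393450e-05]), 'eef_pos': array([ 0.15863977, -0.60415788,  0.24451634]), 'ee_rot': array([-3.14016033e+00,  6.02200691e-05,  2.56778634e-01]), 'force': array([-0.01397422, -0.01014856, -1.23929785]), 'wrist_torque': array([ 0.02651128, -0.01049766,  0.02059951]), 'width': 0.08563791415801973}
top [ 0.37709422 -0.01331099  1.11976083] [[438.05479341   0.         279.94010022]
 [  0.         438.05479341 200.49172263]
 [  0.           0.           1.        ]]
scene [ 1.23053202 -0.10003623  1.18181287] [[491.80029687   0.         285.65834334]
 [  0.         491.80029687 203.30177382]
 [  0.           0.           1.        ]]
```

View pics/top1.png

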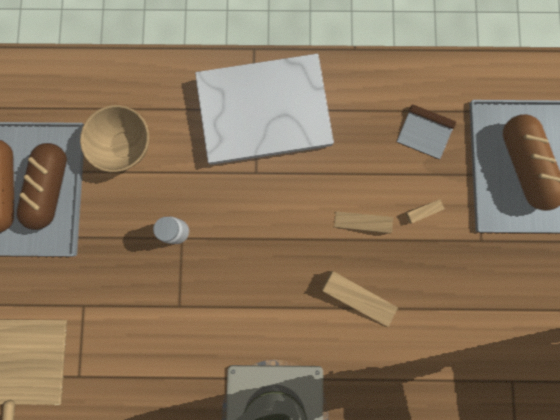

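View pics/scene1.png

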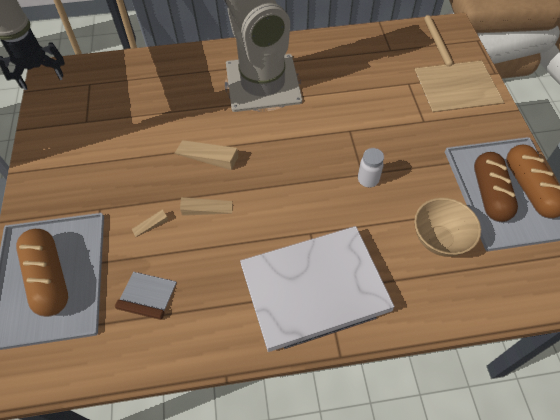

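The top view shows three wedges. The middle-sized one is at about (363,222), the large one at (360,298) and the small one at (425,211). The slab's front edge runs from about (209,163) to (332,145). Next I measure heights and poses.

Run:
```python
from h import *
z=np.load("pics/top1.npz");W=z["W"]
def comp(u0,u1,v0,v1,zmin,zmax=1):
    m=np.zeros(W.shape[:2],np.uint8);s=W[v0:v1,u0:u1,2];m[v0:v1,u0:u1]=(s>zmin)&(s<zmax)
    n,l,st,c=cv2.connectedComponentsWithStats(m);k=1+np.argmax(st[1:,4]);return W[l==k]
print("bench z",np.median(W[250:270,200:300,2]))
for nm,b in dict(mid=(325,398,200,245),big=(315,405,262,335),small=(398,450,192,232)).items():
    P=comp(*b,0.003);r=cv2.minAreaRect(P[:,:2].astype(np.float32)*1000)
    q=P[:,:2];c=np.array(r[0])/1000;d=np.linalg.svd(q-q.mean(0),full_matrices=False)[2][0]
    s=(q-c)@d;f=np.polyfit(s,P[:,2],1)
    if f[0]>0:d=-d
    print(nm,r,"tipdir",d,np.degrees(np.arctan2(d[1],d[0])),"slope",f,"zmax",P[:,2].max(),"s",s.min(),s.max())
P=comp(185,345,45,175,0.03);r=cv2.minAreaRect(P[:,:2].astype(np.float32)*1000);print("slab",r,cv2.boxPoints(r).round(1).tolist(),P[:,2].min(),P[:,2].max())
A=np.c_[P[:,:2],np.ones(len(P))];print("plane",np.linalg.lstsq(A,P[:,2],rcond=None)[0])
for n,b in dict(jar=(140,200,205,255),ban=(70,160,95,180),scr=(390,460,98,165)).items():
    P=comp(*b,0.008);r=cv2.minAreaRect(P[:,:2].astype(np.float32)*1000);print(n,r,P[:,2].max())
```

```text
bench z -0.00024646279890346554
mid ((472.8777160644531, -216.40174865722656), (142.65347290039062, 48.579376220703125), 84.56136322021484) tipdir [0.1253575  0.99211163] 82.79859835121826 slope [0.19947538 0.01683327] zmax 0.03778156056337607 s -0.07175946636863872 0.07107336633112582
big ((279.6209716796875, -204.96217346191406), (194.79190063476562, 60.28041076660156), 62.52119445800781) tipdir [-0.47462722 -0.88018691] -118.33508144013801 slope [-0.18752414  0.02293079] zmax 0.04663163403158782 s -0.09769614469206328 0.09771973530695766
small ((497.8996276855469, -376.88623046875), (30.72911834716797, 100.1689453125), 23.176965713500977) tipdir [ 0.38151286 -0.92436353] -67.57257580995659 slope [-0.15892426  0.012036  ] zmax 0.025460710374816863 s -0.050084461810999036 0.050260725656055334
slab ((758.1865844726562, 36.8515625), (241.96726989746094, 320.48974609375), 9.500724792480469) [[612.4000244140625, 174.89999389648438], [665.2999877929688, -141.1999969482422], [904.0, -101.19999694824219], [851.0999755859375, 214.89999389648438]] 0.03007337313740369 0.05419833339677059
plane [0.02759557 0.00467548 0.02357214]
jar ((441.4049377441406, 253.16238403320312), (58.81997299194336, 60.06574249267578), 39.252750396728516) 0.11596351412453926
ban ((661.818359375, 423.79266357421875), (168.13638305664062, 212.94517517089844), 9.4299898147583) 0.07923173581794613
scr ((718.4799194335938, -390.2867736816406), (124.942138671875, 81.1495590209961), 68.18193054199219) 0.02750992346312104
```

jog_arm(
  series=[0,0,-35,19,-12,2,-1,0,0,-35,19,-12,2,-1,0,0,-35,19,-12,2,-1,0,0,-35,19,-12,2,-1,0,0,-35,19,-12,2,-1,0,0,-35,19,-12,2,-1,0,0,-69,38.4,-24.9,4.5,-1,0,0,-69,38.4,-24.9,4.5,-1,0,0,-69,38.4,-24.9,4.5,-1,0,0,-69,38.4,-24.9,4.5,-1,0,0,-69,38.4,-24.9,4.5,-1,0,0,-69,38.4,-24.9,4.5,-1,0,0,-69,38.4,-24.9,4.5,-1,0,0,-69,38.4,-24.9,4.5,-1,0,0,-69,38.4,-24.9,4.5,-1],
  force=50,
)

```text
t: 1.35
eef_pos: [0.4663, -0.2668, 0.2]
ee_rot: [-3.141, 0.0, 1.46]
force: [-0.8, 0.1, 0.1]
width: 0.0858
```

Run:
```python
from h import *
s=state();print(s["t"],s["qpos"],s["eef_pos"],np.degrees(s["ee_rot"]),s["force"])
im,d,W=snap("wrist","w1");c=camera_model("wrist");print(-np.array(c["R"]).T@np.array(c["t"]),c["R"])
```

```text
1.35 [ 0.8718569   0.20828021 -0.49183391  1.73322888  0.10439077  1.22661407
  0.24309393] [ 0.46632992 -0.2668283   0.20002015] [-1.79954895e+02  1.34956108e-02  8.36652321e+01] [-0.77053492  0.07165739  0.12030133]
[ 0.47469064 -0.19690449  0.32821441] [[ 9.93624249e-01 -1.12742409e-01  3.90665861e-06]
 [-1.08239679e-01 -9.53930976e-01  2.79821132e-01]
 [-3.15439819e-02 -2.78037485e-01 -9.60052152e-01]]
```

View pics/w1.png

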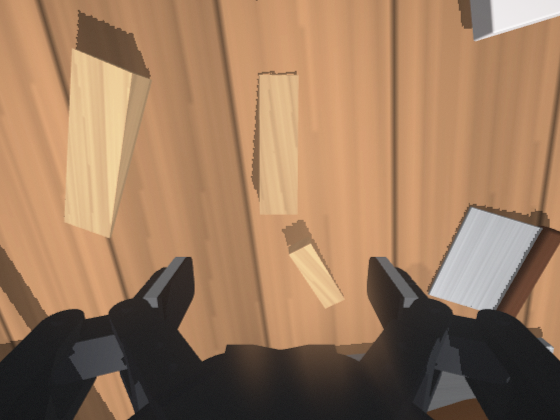

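The wrist view shows the middle wedge at (279,143), running from rows 72 to 214. The large wedge is upper left at (107,143) and the small one is below it at (317,275).

Run:
```python
from h import *
z=np.load("pics/w1.npz");W=z["W"]
for nm,(u0,u1,v0,v1) in dict(mid=(235,310,60,225),small=(280,350,225,312)).items():
    m=np.zeros(W.shape[:2],np.uint8);m[v0:v1,u0:u1]=W[v0:v1,u0:u1,2]>0.002
    n,l,st,c=cv2.connectedComponentsWithStats(m);k=1+np.argmax(st[1:,4]);P=W[l==k]
    r=cv2.minAreaRect(P[:,:2].astype(np.float32)*1000);print(nm,r,cv2.boxPoints(r).round().tolist())
    A=np.c_[P[:,:2],np.ones(len(P))];print(np.linalg.lstsq(A,P[:,2],rcond=None)[0],P[:,2].min(),P[:,2].max())
for v in range(75,215,15):print(v,W[v,279])
```

```text
mid ((469.98602294921875, -219.08560180664062), (139.96246337890625, 40.83848190307617), 83.29596710205078) [[442.0, -286.0], [482.0, -291.0], [498.0, -152.0], [458.0, -147.0]]
[-0.00477463 -0.1904003  -0.02106749] 0.002013400823142181 0.3281124682517243
small ((483.4468078613281, -314.8355407714844), (41.63620376586914, 233.82716369628906), 14.23098373413086) [[435.0, -207.0], [492.0, -433.0], [532.0, -423.0], [475.0, -196.0]]
[0.45697126 0.5819085  0.0026977 ] 0.002020392690526884 0.3281124682517243
75 [ 0.47880039 -0.14988578  0.00334154]
90 [ 0.47718348 -0.16419981  0.0051006 ]
105 [ 0.4755394  -0.17878406  0.00769349]
120 [ 0.47388122 -0.19353588  0.01145709]
135 [ 0.47222051 -0.20832509  0.01563015]
150 [ 0.47051186 -0.22341515  0.01651298]
165 [ 0.4688404  -0.23832066  0.02126879]
180 [ 0.46712343 -0.25355507  0.02407185]
195 [ 0.46540217 -0.26884434  0.0273387 ]
210 [ 0.46365241 -0.28437066  0.03022117]
```

jog_arm(
  series=[0,0,0.4,-0.4,-0.2,8,-1,0,0,0.4,-0.4,-0.2,8,-1,0,0,0.4,-0.4,-0.2,14,-1,0,0,0.4,-0.4,-0.2,16,-1,0,0,0.4,-0.4,-0.2,17.4,-1,0,0,0.4,-0.4,-0.2,18.2,-1,0,0,0.4,-0.4,-0.2,18.2,-1,0,0,0.4,-0.4,-0.2,18.2,-0.3,0,0,0.4,-0.4,-0.2,18.2,0.2,0,0,0.4,-0.4,-0.2,18.2,0.6,0,0,0.4,-0.4,-0.2,18.2,1,0,0,0.4,-0.4,-0.2,18.2,1,0,0,0.4,-0.4,-0.2,18.2,1,0,0,0.4,-0.4,-0.2,18.2,1,0,0,0.4,-0.4,-0.2,18.2,1],
  force=50,
)

```text
t: 2.65
eef_pos: [0.4654, -0.2707, 0.0199]
ee_rot: [3.139, 0.002, 1.454]
force: [-1.4, -0.0, 7.4]
width: 0.0393
```

jog_arm(
  series=[0,0,0,0,0,-3,1,0,0,0,0,0,-6,1,0,0,0,0,0,-8,1,0,0,40,13,-0.3,-8,1,0,0,40,13,-0.3,-8,1,0,0,40,13,-0.3,-8,1,0,0,40,13,-0.3,-8,1,0,0,40,13,-0.3,-8,1,0,0,40,13,-0.3,-8,1,0,0,73.8,26.4,-0.7,-8,1,0,0,73.8,26.4,-0.7,-8,1,0,0,73.8,26.4,-0.7,-8,1,0,0,73.8,26.4,-0.7,-8,1,0,0,73.8,26.4,-0.7,-8,1,0,0,73.8,26.4,-0.7,-8,1,0,0,73.8,26.4,-0.7,-8,1,0,0,73.8,26.4,-0.7,-8,1],
)

```text
t: 4.07
eef_pos: [0.4883, -0.008, 0.0985]
ee_rot: [3.141, -0.0, 0.169]
force: [-0.4, -0.3, -1.1]
width: 0.0388
```

Run:
```python
from h import *
s=state();print(s["t"],s["eef_pos"],np.degrees(s["ee_rot"]),s["force"],s["width"])
im,d,W=snap("wrist","w2")
```

```text
4.0667 [ 0.48832714 -0.00796997  0.09851601] [ 1.79961167e+02 -1.17364332e-02  9.65882119e+00] [-0.38730741 -0.3351665  -1.10745058] 0.0388380283200676
```

View pics/w2.png

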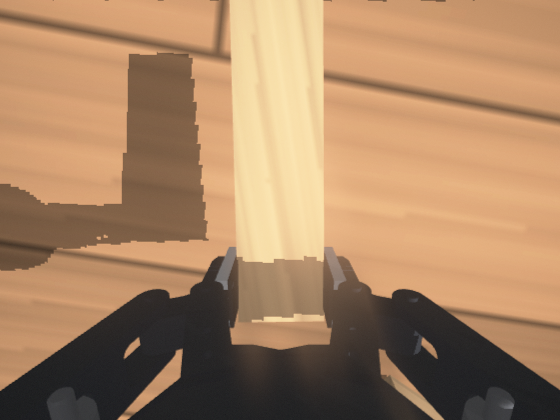

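The wrist view shows the wedge held squarely, columns 232–325, with the fingers at row ~260. The slab is out of view. I check the wedge's pitch in the grip, and check the slab edge against the scene camera.

Run:
```python
from h import *
W=np.load("pics/w2.npz")["W"]
P=W[10:240,245:315].reshape(-1,3);P=P[P[:,2]>0.05]
A=np.c_[P[:,:2]-[.4883,-.008],np.ones(len(P))];f=np.linalg.lstsq(A,P[:,2],rcond=None)[0]
a=np.radians(9.66);u=np.array([np.cos(a),np.sin(a)]);v=np.array([-u[1],u[0]])
print("top plane",f,"slope fwd",f[:2]@u,"lat",f[:2]@v)
m=(W[:245,200:360,2]>0.055);Q=W[:245,200:360][m]
for lo,hi in((.04,.05),(.07,.08),(.09,.10)):
    s=(Q[:,:2]-[.4883,-.008]);k=(s@u>lo)&(s@u<hi)
    if k.any():l=(s@v)[k];print(lo,l.min(),l.max(),np.median(Q[k,2]))
for n in("top","scene"):
    im,d,W=snap(n,n+"2")
    m=((W[...,2]>0.03)&(W[...,2]<.058)&(W[...,0]>.59)&(W[...,0]<.95)&(W[...,1]>-.17)&(W[...,1]<.26)).astype(np.uint8)
    no,l,st,c=cv2.connectedComponentsWithStats(m);k=1+np.argmax(st[1:,4]);P=W[l==k]
    r=cv2.minAreaRect(P[:,:2].astype(np.float32)*1000);b=cv2.boxPoints(r);print(n,r[1:],b.round(1).tolist())
    b=b[np.argsort(b[:,0])];print(" frontmid",(b[0]+b[1])/2 if abs(b[0,1]-b[1,1])>200 else b)
    A=np.c_[P[:,:2]-[.639,.017],np.ones(len(P))];print(" plane",np.linalg.lstsq(A,P[:,2],rcond=None)[0])
    # robust front line: along-edge profile
```

```text
top plane [-0.20153884 -0.03940476  0.10695575] slope fwd -0.20529335662197032 lat -0.005027579950703562
0.04 -0.019528988551930068 0.020275166208591544 0.09724738504115155
0.07 -0.019218961180637144 0.0209023758494859 0.09108878261869122
0.09 -0.01902871256891128 0.021406242752589694 0.08691101964708914
top ((241.4871368408203, 320.5194396972656), 9.470687866210938) [[612.5999755859375, 175.1999969482422], [665.2999877929688, -141.0], [903.5, -101.19999694824219], [850.7999877929688, 214.89999389648438]]
 frontmid [638.97144   17.118027]
 plane [0.02810378 0.00440557 0.04120158]
scene ((242.25148010253906, 320.728759765625), 9.505252838134766) [[612.0, 172.10000610351562], [664.9000244140625, -144.1999969482422], [903.9000244140625, -104.19999694824219], [850.9000244140625, 212.10000610351562]]
 frontmid [638.4528    13.936707]
 plane [0.02072034 0.00305308 0.04227354]
```

jog_arm(
  series=[0,0,0.2,0,0.2,3,1,0,0,0.2,0,0.2,6,1,0,0,0.2,0,0.2,7.4,1,0,0,0.2,0,0.2,7.9,1,0,0,0.2,0,0.2,7.9,1,0,0,0.2,0,0.2,7.9,1],
)

```text
t: 4.72
eef_pos: [0.4887, -0.0093, 0.0195]
ee_rot: [3.141, -0.0, 0.163]
force: [0.0, -0.1, -1.5]
width: 0.0392
```

Run:
```python
from h import *
s=state();print(s["t"],s["eef_pos"],np.degrees(s["ee_rot"]),s["force"],s["wrist_torque"])
im,d,W=snap("scene","s3");cv2.imwrite("pics/s3c.png",cv2.resize(im[100:330,160:440],None,fx=2.5,fy=2.5))
```

```text
4.7167 [ 0.48874802 -0.00932978  0.01948793] [ 1.79993855e+02 -6.48648827e-04  9.34269299e+00] [ 0.00875679 -0.10796083 -1.48308285] [-0.03609619  0.00605874  0.02710779]
```

View pics/s3c.png

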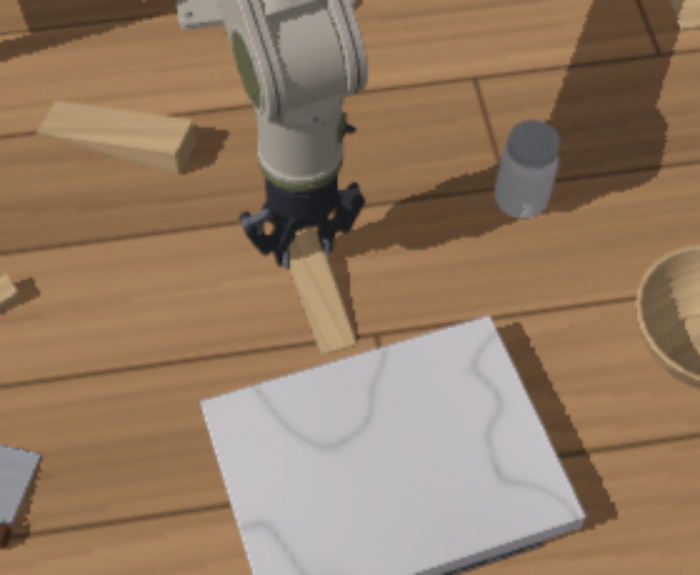

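The wedge is squared up in front of the middle of the edge (tip at crop (335,350)), just above the bench. I touch down and start sliding it in.

jog_arm(
  series=[0,0,0,0,0,0.05,1,0,0,0,0,0,0.1,1,0,0,0,0,0,0.1,1],
)

```text
t: 5.02
eef_pos: [0.4888, -0.0092, 0.0188]
ee_rot: [3.141, -0.0, 0.162]
force: [-2.4, -0.9, 6.3]
width: 0.039
```

jog_arm(
  series=[0,0,0,0.4,0,0,1,0,0,0,0.8,0,0,1,0,0,0,1.2,0,0,1,0,0,0,1.6,0,0,1,0,0,0,2,0,0,1,0,0,0,2.4,0,0,1,0,0,0,2.8,0,0,1,0,0,0,3.2,0,0,1,0,0,0,3.6,0,0,1,0,0,0,4,0,0,1,0,0,0,4.4,0,0,1,0,0,0,4.8,0,0,1,0,0,0,5.2,0,0,1,0,0,0,5.2,0,0,1,0,0,0,5.2,0,0,1],
)

```text
t: 6.27
eef_pos: [0.5404, -0.0007, 0.0188]
ee_rot: [3.141, -0.001, 0.163]
force: [-2.4, -1.1, 5.2]
width: 0.0391
```

jog_arm(
  series=[0,0,0,0.3,0,-0.03,1,0,0,0,0.6,0,-0.03,1,0,0,0,0.9,0,-0.03,1,0,0,0,1.2,0,-0.03,1,0,0,0,1.2,0,-0.03,1,0,0,0,1.2,0,-0.03,1],
)

```text
t: 6.77
eef_pos: [0.5524, 0.0014, 0.0189]
ee_rot: [3.141, -0.001, 0.162]
force: [0.3, -0.3, 3.1]
width: 0.039
```

jog_arm(
  series=[0,0,0,0.2,0,0,1,0,0,0,0.4,0,0,1,0,0,0,0.6,0,0,1,0,0,0,0.8,0,0,1,0,0,0,0.8,0,0,1,0,0,0,0.8,0,0,1],
)

```text
t: 7.27
eef_pos: [0.5595, 0.0027, 0.0189]
ee_rot: [3.141, 0.0, 0.163]
force: [-3.5, -1.2, 7.7]
width: 0.039
```

jog_arm(
  series=[0,0,0,0.1,0,0,1,0,0,0,0.2,0,0,1,0,0,0,0.3,0,0,1,0,0,0,0.4,0,0,1,0,0,0,0.4,0,0,1,0,0,0,0.4,0,0,1],
)

```text
t: 7.77
eef_pos: [0.5608, 0.0028, 0.0188]
ee_rot: [3.141, 0.006, 0.162]
force: [-20.0, -3.0, 23.1]
width: 0.0386
```

```bash
cat > sl.py <<'E'
from h import *
import sys
s=state();print(s["t"],s["eef_pos"],s["ee_rot"],s["force"],s["width"],s["wrist_torque"])
for n in("top","scene"):
    im,d,W=snap(n,n+sys.argv[1])
    s=W[...,:2]-[.639,.017];u=np.array([.986,.165]);v=np.array([-.165,.986]);x=s@u;y=s@v
    m=(x>.01)&(x<.23)&(abs(y)<.15)&(W[...,2]>.035)&(W[...,2]<.06);A=np.c_[x[m],y[m],np.ones(m.sum())]
    print(n,np.linalg.lstsq(A,W[...,2][m],rcond=None)[0],m.sum())
    W0=np.load(f"pics/{n}1.npz")["W"][...,2];print("  change front",np.median((W[...,2]-W0)[m&(x<.06)&(abs(y)>.05)]),"rear",np.median((W[...,2]-W0)[m&(x>.18)]))
E
python3 sl.py 4
```

```text
7.7667 [0.56075977 0.00284428 0.01878998] [3.14096308 0.00641231 0.16225735] [-20.01704359  -3.01565799  23.05475395] 0.038590270971155624 [-0.08172963  3.99727239  0.05720985]
top [ 0.02656739 -0.00081364  0.04148433] 8653
  change front -0.00012885648085730894 rear -9.607027832424925e-05
scene [ 0.0268108  -0.00047721  0.04176312] 9881
  change front 8.17798370992169e-05 rear 2.792460672579669e-05
```

Slab tilt hasn't changed. The push is being lost to the arm pressing down (23 N vertical), so I ease the tool upward.

jog_arm(
  series=[0,0,0,0,0,-0.05,1,0,0,0,0,0,-0.1,1,0,0,0,0,0,-0.1,1],
)

```text
t: 8.12
eef_pos: [0.5615, 0.0029, 0.0189]
ee_rot: [3.141, 0.004, 0.162]
force: [-10.4, -2.3, 6.6]
width: 0.0391
```

jog_arm(
  series=[0,0,0,0.05,0,-0.03,1,0,0,0,0.1,0,-0.06,1,0,0,0,0.2,0,-0.06,1,0,0,0,0.2,0,-0.06,1,0,0,0,0.2,0,-0.06,1],
)

```text
t: 8.53
eef_pos: [0.5637, 0.0033, 0.0191]
ee_rot: [3.142, 0.004, 0.162]
force: [-6.9, -0.7, 0.8]
width: 0.0388
```

jog_arm(
  series=[0,0,0,0.1,0,0,1,0,0,0,0.2,0,0,1,0,0,0,0.3,0,0,1,0,0,0,0.4,0,0,1,0,0,0,0.5,0,0,1,0,0,0,0.5,0,0,1,0,0,0,0.5,0,0,1],
)

```text
t: 9.12
eef_pos: [0.5687, 0.0041, 0.0191]
ee_rot: [-3.142, 0.004, 0.162]
force: [-5.9, -1.2, -0.5]
width: 0.0393
```

```bash
python3 sl.py 5
```

```text
9.1167 [0.56868459 0.00408454 0.01908056] [-3.14158871  0.0040064   0.16235238] [-5.9146449  -1.17510943 -0.49506828] 0.03932496704209643 [-0.17859508  1.09132343 -0.01551288]
top [0.0136779  0.00019572 0.04314882] 8397
  change front 0.00112296454593519 rear -0.001076056046112106
scene [ 0.01278428 -0.00092371  0.04359287] 9929
  change front 0.0014015997564954877 rear -0.0010171285054655713
```

The slab is halfway up with about 6 N of push and no vertical load. I continue.

jog_arm(
  series=[0,0,0,0.1,0,0,1,0,0,0,0.2,0,0,1,0,0,0,0.3,0,0,1,0,0,0,0.4,0,0,1,0,0,0,0.5,0,0,1,0,0,0,0.5,0,0,1,0,0,0,0.5,0,0,1],
)

```text
t: 9.8
eef_pos: [0.5737, 0.0049, 0.0191]
ee_rot: [-3.142, 0.004, 0.162]
force: [-6.5, -1.5, 0.1]
width: 0.039
```

jog_arm(
  series=[0,0,0,0.1,0,0,1,0,0,0,0.1,0,0,1,0,0,0,0.1,0,0,1],
)

```text
t: 10.05
eef_pos: [0.5746, 0.0051, 0.0191]
ee_rot: [3.142, 0.004, 0.162]
force: [-5.4, -1.7, 0.0]
width: 0.0393
```

jog_arm(
  series=[0,0,0,0.1,0,0,1,0,0,0,0.1,0,0,1,0,0,0,0.1,0,0,1],
)

```text
t: 10.3
eef_pos: [0.5756, 0.0052, 0.0191]
ee_rot: [3.142, 0.004, 0.162]
force: [-5.4, -0.9, 0.4]
width: 0.0392
```

jog_arm(
  series=[0,0,0,0.1,0,0,1,0,0,0,0.1,0,0,1,0,0,0,0.1,0,0,1],
)

```text
t: 10.55
eef_pos: [0.5766, 0.0054, 0.019]
ee_rot: [-3.142, 0.004, 0.162]
force: [-5.6, -2.1, 0.2]
width: 0.0387
```

jog_arm(
  series=[0,0,0,0.1,0,0,1,0,0,0,0.1,0,0,1,0,0,0,0.1,0,0,1],
)

```text
t: 10.8
eef_pos: [0.577, 0.0054, 0.0189]
ee_rot: [3.141, 0.005, 0.162]
force: [-8.9, -1.9, 1.3]
width: 0.0391
```

jog_arm(
  series=[0,0,0,0.05,0,-0.01,1,0,0,0,0.08,0,-0.02,1,0,0,0,0.08,0,-0.02,1,0,0,0,0.08,0,-0.02,1],
)

```text
t: 11.13
eef_pos: [0.5771, 0.0054, 0.0189]
ee_rot: [3.142, 0.007, 0.162]
force: [-11.4, -2.7, 3.2]
width: 0.0391
```

```bash
python3 sl.py 6
```

```text
11.1333 [0.57705445 0.00541801 0.01891757] [3.14150875 0.00681314 0.16228279] [-11.38423186  -2.73310043   3.23629521] 0.03911371332648997 [-0.28422921  2.13315804  0.03323937]
top [8.59191348e-04 5.01821526e-06 4.48132978e-02] 8065
  change front 0.0023586311825376863 rear -0.001991413299407642
scene [ 0.00095191 -0.00047781  0.04510731] 9982
  change front 0.0024729033517547037 rear -0.0019176536764464736
```

Level now, at about 11.7 N. A bit more push brings it to 15.

jog_arm(
  series=[0,0,0,0.05,0,-0.02,1,0,0,0,0.07,0,-0.03,1,0,0,0,0.07,0,-0.03,1,0,0,0,0.07,0,-0.03,1],
)

```text
t: 11.57
eef_pos: [0.5772, 0.0054, 0.0189]
ee_rot: [3.142, 0.008, 0.162]
force: [-13.2, -2.2, 3.6]
width: 0.0389
```

jog_arm(
  series=[0,0,0,0.05,0,-0.02,1,0,0,0,0.07,0,-0.03,1,0,0,0,0.07,0,-0.03,1,0,0,0,0.07,0,-0.03,1],
)

```text
t: 11.9
eef_pos: [0.5774, 0.0054, 0.0189]
ee_rot: [3.142, 0.009, 0.162]
force: [-15.2, -3.0, 2.5]
width: 0.0389
```

jog_arm(
  series=[0,0,0,-0.06,0,0.02,1,0,0,0,-0.12,0,0.05,1,0,0,0,-0.18,0,0.07,1,0,0,0,-0.18,0,0.07,1],
)

```text
t: 12.23
eef_pos: [0.5773, 0.0054, 0.0189]
ee_rot: [3.142, 0.005, 0.162]
force: [-8.6, -2.1, 0.2]
width: 0.0391
```

jog_arm(
  series=[0,0,0,-0.07,0,0.02,1,0,0,0,-0.14,0,0.05,1,0,0,0,-0.2,0,0.07,1,0,0,0,-0.2,0,0.07,1],
)

```text
t: 12.57
eef_pos: [0.5773, 0.0055, 0.019]
ee_rot: [-3.142, 0.001, 0.162]
force: [-1.5, -1.0, -4.7]
width: 0.0392
```

jog_arm(
  series=[0,0,0,0,0,0.02,1,0,0,0,0,0,0.02,0.2,0,0,0,0,0,0.02,-0.4,0,0,0,0,0,0.02,-1,0,0,0,0,0,0.02,-1,0,0,0,0,0,0.02,-1,0,0,0,0,0,0.02,-1,0,0,0,0,0,0.02,-1],
)

```text
t: 13.23
eef_pos: [0.5781, 0.0058, 0.0196]
ee_rot: [3.141, -0.001, 0.163]
force: [-0.6, -0.4, 0.0]
width: 0.0856
```

Released. Now I look, then give the butt a direct push of about 15 N with shut fingers as a check that the jam isn't short because of drag.

jog_arm(
  series=[0,0,0,0,0,-3,-1,0,0,0,0,0,-6,-1,0,0,0,-3,0,-7,-1,0,0,0,-5,0,-7,0,0,0,0,-5,0,-7,1,0,0,0,-5,0,-7,1,0,0,0,-5,0,-7,1,0,0,0,-5,0,-7,1,0,0,0,-5,0,-7,1],
)

```text
t: 13.98
eef_pos: [0.529, -0.002, 0.0892]
ee_rot: [-3.141, 0.0, 0.163]
force: [0.5, 0.3, 0.4]
width: 0.0127
```

```bash
python3 sl.py 7
python3 - <<'E'
from h import *
im,d,W=snap("wrist","w7")
E
```

```text
13.9833 [ 0.52896998 -0.00202483  0.08915907] [-3.14119073e+00  4.81729102e-05  1.62881083e-01] [0.46010024 0.2957847  0.37385959] 0.01269794892296683 [-0.02700914 -0.04818734  0.02953135]
top [ 3.24345721e-04 -5.96057419e-05  4.48766961e-02] 8943
  change front 0.0023094602648568788 rear -0.002016656021811357
scene [ 0.00030599 -0.00018285  0.04519293] 9997
  change front 0.002501929998891178 rear -0.0019108798658737415
```

View pics/w7.png

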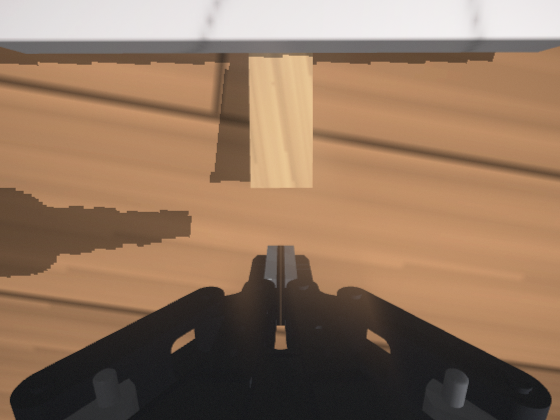

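The picture shows the wedge jammed square under the edge (columns 249–313, butt at row 187), the slab level, and shut fingers behind the butt at (281,262).

jog_arm(
  series=[0,0,0,0,0,3,1,0,0,0,0,0,6,1,0,0,0,0,0,6.5,1,0,0,0,0.4,0,6.5,1,0,0,0,0.8,0,6.5,1,0,0,0,1.2,0,6.5,1,0,0,0,1.5,0,6.5,1,0,0,0,1.6,0,6.5,1,0,0,0,1.6,0,6.5,1,0,0,0,1.6,0,6.5,1],
)

```text
t: 14.97
eef_pos: [0.5445, 0.0002, 0.0248]
ee_rot: [3.141, -0.001, 0.163]
force: [0.3, 0.8, 0.5]
width: 0.0002
```

jog_arm(
  series=[0,0,0,0.05,0,0,1,0,0,0,0.1,0,0,1,0,0,0,0.15,0,0,1,0,0,0,0.2,0,0,1,0,0,0,0.2,0,0,1],
)

```text
t: 15.38
eef_pos: [0.5463, 0.0006, 0.0244]
ee_rot: [3.142, -0.0, 0.163]
force: [-0.2, 0.7, 0.3]
width: 0.0001
```

jog_arm(
  series=[0,0,0,0.05,0,0,1,0,0,0,0.1,0,0,1,0,0,0,0.15,0,0,1,0,0,0,0.2,0,0,1,0,0,0,0.2,0,0,1],
)

```text
t: 15.8
eef_pos: [0.5483, 0.0009, 0.0244]
ee_rot: [3.142, -0.0, 0.163]
force: [-0.2, -0.4, 0.8]
width: 0.0
```

jog_arm(
  series=[0,0,0,0.05,0,0,1,0,0,0,0.1,0,0,1,0,0,0,0.15,0,0,1,0,0,0,0.15,0,0,1],
)

```text
t: 16.13
eef_pos: [0.5486, 0.001, 0.0242]
ee_rot: [3.141, 0.002, 0.163]
force: [-7.2, -0.4, 6.0]
width: 0.0002
```

jog_arm(
  series=[0,0,0,0.05,0,-0.05,1,0,0,0,0.1,0,-0.08,1,0,0,0,0.1,0,-0.08,1,0,0,0,0.1,0,-0.08,1],
)

```text
t: 16.47
eef_pos: [0.5486, 0.0009, 0.0242]
ee_rot: [3.142, 0.005, 0.162]
force: [-7.7, -0.5, 0.1]
width: 0.0
```

jog_arm(
  series=[0,0,0,0.05,0,-0.02,1,0,0,0,0.1,0,-0.04,1,0,0,0,0.15,0,-0.06,1,0,0,0,0.15,0,-0.06,1,0,0,0,0.15,0,-0.06,1],
)

```text
t: 16.88
eef_pos: [0.5487, 0.0009, 0.0243]
ee_rot: [3.142, 0.008, 0.162]
force: [-12.4, -1.5, 1.1]
width: 0.0002
```

jog_arm(
  series=[0,0,0,0.05,0,-0.02,1,0,0,0,0.09,0,-0.04,1,0,0,0,0.09,0,-0.04,1,0,0,0,0.09,0,-0.04,1],
)

```text
t: 17.22
eef_pos: [0.5488, 0.001, 0.0243]
ee_rot: [-3.142, 0.009, 0.162]
force: [-14.3, -1.6, 2.1]
width: 0.0
```

jog_arm(
  series=[0,0,0,0.05,0,-0.02,1,0,0,0,0.05,0,-0.02,1,0,0,0,0.05,0,-0.02,1,0,0,0,0.05,0,-0.02,1],
)

```text
t: 17.55
eef_pos: [0.5489, 0.0009, 0.0243]
ee_rot: [3.142, 0.01, 0.162]
force: [-14.9, -2.1, 0.9]
width: 0.0002
```

15 N steady, with no vertical load. I back off and retreat.

jog_arm(
  series=[0,0,0,-0.2,0,0.05,1,0,0,0,-0.5,0,0.05,1,0,0,0,-1.5,0,0,1,0,0,0,-3,0,0,1,0,0,0,-4,0,-3,1,0,0,0,-5,0,-7,1,0,0,0,-5,0,-10,1,0,0,0,-5,0,-10,1,0,0,0,-5,0,-10,1],
)

```text
t: 18.3
eef_pos: [0.5058, -0.0064, 0.1287]
ee_rot: [3.14, -0.005, 0.162]
force: [0.4, -0.4, -1.0]
width: -0.0001
```

```bash
python3 sl.py 8
python3 - <<'E'
from h import *
im,d,W=snap("wrist","w8")
a=np.load("pics/top1.npz")["im"];b=np.load("pics/top8.npz")["im"]
cv2.imwrite("pics/cmp.png",np.vstack([np.hstack([a,b])[::1],])[:300:1,:][:, :][:, ::1] if False else cv2.resize(np.vstack([im,b]),(448,672-80)))
E
```

```text
18.3 [ 0.50582006 -0.00641082  0.12868999] [ 3.13989691 -0.00513155  0.1623328 ] [ 0.43859949 -0.42873248 -1.0078662 ] -8.449034326657886e-05 [-0.02437128  0.03550813 -0.00079778]
top [ 5.04374867e-04 -4.90143909e-06  4.48706421e-02] 9472
  change front 0.0024044000048770928 rear -0.0018693536472941807
scene [-0.00032918 -0.00044949  0.04520505] 9978
  change front 0.0025218238767690908 rear -0.002112909823498991
```

View pics/cmp.png

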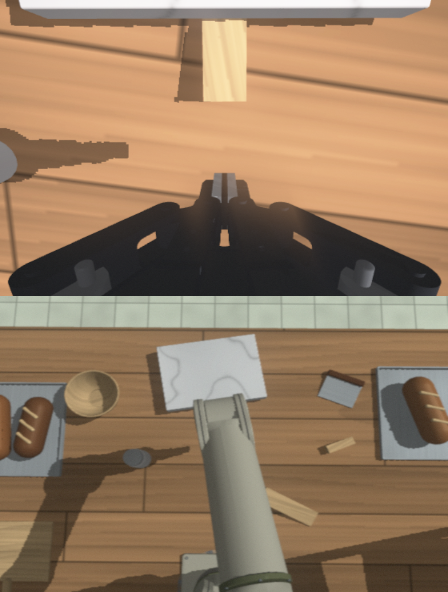

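The wedge sits square under the edge (upper picture, columns 203–246, butt at row 100), the slab is level, and the bystanders are where they were. Nothing touches the gripper, so I hand in.

```bash
python3 -c "
from plant import *
print(finish_job(),state()['t'])"
```

```text
the job is handed in; nothing more can be done
the job is handed in; nothing more can be done
```

The middle-sized wedge is jammed under the middle of the slab's front edge, square to it, with the slab level. I handed the job in at about 18 s of the 61 s allowed. I gripped the wedge near its butt, set it down thin end first and slid it in. I pushed it to about 15 N, let go, then pushed again at about 15 N on the butt with shut fingers. That second push moved it only a few tenths of a millimetre at most.

**Last checks:**
- **Slab:** it measured level from both cameras, with tilt within ±0.0005 rad against 0.027 at the start, and it stayed so after I let go.
- **Wedge:** it looked square in the wrist picture, with the gripper clear.
- **Bystanders:** the jar, basket and scraper look unmoved in the top picture. I compared them by eye and did not measure them again.

**What went wrong:** early in the slide, before the slab began to rise, the arm pressed down on the wedge. The readings reached about 20 N of level push and 23 N vertical with the slab not moving. I eased the tool up, and after that it slid in at about 6 N.

**Jamming force:** it was not measured directly. From the final push I estimate 12 to 13 N, inside the 10 to 18 N range.

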